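Clear the diffuser groove of a lamp base

ROBOT

A 7-joint arm with a two-finger parallel gripper is mounted at the origin on the work surface. World frame = base frame: x ahead of the robot, y to its left, z up, the work surface at z = 0. Lengths are in mm, angles in rad, forces in N, time in s.
With the tool pointing down it reaches from about 400 to 875 mm from the base axis. Payload 6.5 kg.
Tool frame: the origin (TCP) lies between the finger pads; the fingertips stand 11 mm ahead of it and the grasp point (between the pads) lies 8 mm behind it; x points along the fingers, y is the direction in which the jaws open and shut, and the axes are right-handed (so a half turn about x gives the same grasp; the last joint's range is limited). The gripper opens to 88 mm and grips with 3 to 60 N. Pads are 18 mm wide; open, the fingers measure 123 mm over their backs; the gripper's body (75 mm by 187 mm) begins 45 mm behind the grasp point.
Start: joints at [1.047, 0.536, -0.004, 1.538, 0.003, 1.067, -0.071], TCP at [287.279, -583.061, 249.716] pointing down, gripper open.
Joint ranges: [-2.7, 2.7], [-0.37, 2.16], [-1.27, 1.26], [0.24, 2.4], [-1.31, 4.45], [0.19, 1.91], [-2.76, 2.76]. Speed limits (rad/s): [2.39, 2.39, 3.14, 3.14, 3.14, 3.14, 3.14].

INTERFACE

Orientations are given as [roll, pitch, yaw] about the fixed x, y, z axes, in that order (R = Rz(yaw) Ry(pitch) Rx(roll)).
In Python, from cell import ctrl gives the robot as it stands.
- The arm moves only by the tool jog_arm, never from a script. Its argument "increments" is a list of rows, each an object with "dp": the shift along the tool's x, y, z in m, a list of three; "turn": the turn about the tool's x in rad. In form: [{"dp": [dx, dy, dz], "turn": turn}, ...]. A call has 1 to 12 rows; each row is the pose to reach, as a shift and turn from the pose measured when the call began, along the tool's axes at that moment; what a row does not reach only later rows make up. A row lasts 1/10 s, in which the tool goes at most 50 mm and 8.59 degrees, less where a joint would pass 70% of its speed; a pose out of reach is approached as far as the arm can. A call with a gripper value outside its range is refused whole. "hand" is the opening in per cent of the stroke, from 0 (shut) to 100 (fully open), set as the call begins (left out, the last holds). The fingers move at their own pace and stop on an object; "newtons" is the grip in N (left out, the last holds). Time passes only in rows, so rows that repeat a pose let the fingers close. It gives the time, the measured TCP pose, the force and the opening at its end, in the units of the state.
- ctrl.read_state(): the state, without advancing time (a new reading comes with each control period).
- ctrl.snapshot(name): name is "scene" or "top" or "wrist"; returns the picture (480x640x3 uint8, red, green, blue); there is no depth.
- ctrl.calibration(name): a dict with "fx", "fy", "cx", "cy" (pixels), "dist_coeffs" ([k1, k2, p1, p2, k3] as OpenCV has them; the pictures are not rectified), "R" (3x3) and "t" (3): a world point X has camera coordinates R X + t; the wrist camera has in their place "hand_eye" (4x4, takes a point from camera to tool coordinates, whose origin is the TCP and whose axes are the tool frame's). Camera axes: x right, y down, z forward; pixel columns grow to the right and rows downward; lengths in mm; the calibration is good to about 2 mm. A picture is of the moment at which its call begins: read the wrist's pose just before it. calibration takes no time and is no camera call.
- ctrl.sign_off(): hands the job in, once; it reports no verdict.
Trained networks look in the newest picture that a camera, given by its name, has taken for a name from the list of things; names that differ only in an ending like _2 or _b are one class to them, and where a whole thing is asked for, a point or a joint stands for the part that bears it (a point fixed in the world has none). Each returns a list of dicts, best first, with "score" (0 to 1); they miss things now and then, are a little off and sometimes report something else, mostly with a low value. They report only what shows in the picture. A call takes as long as a camera call.
- ctrl.spot_in(thing, camera): "position" ([x, y, z] in mm, in the coordinates of the camera as it stood for that picture, good to about 4 mm: the middle of the surface that is visible of it).
- ctrl.silhouettes(thing, camera): "mask" (480x640 bool, what is visible of it).
The state is a dict: "time_s": time; "joint_positions": joint angles; "qvel": joint speeds; "tau": joint torques, N m; "eef_pos": TCP position; "tcp_rot": TCP orientation; "force": force on the tool from outside, world axes, zero at the start; "torque": the same for the moment, N m; "width": finger opening in mm.
Only numpy, scipy, OpenCV 4.12 (cv2) and the standard library are available. Lean on these libraries where they do the work, as an engineer would, in place of code of your own. Each camera call takes 0.05 s, during which the arm holds its last target. There are 200 camera calls.

TASK

Draw the white diffuser panel straight up out of the lamp base's groove and stand it in the slot of the wooden rack. Then take the scraper from its stand, set its tip on the bottom of the emptied L-shaped groove at the far end of the long leg, and run it slowly (no faster than about 4 cm/s) along the bottom in one unbroken pass, round the corner to the far end of the short leg, without lifting it out on the way. Finally put the scraper back upright in its stand, fully down, and leave the other things where they are.

Things in the scene. Friction and masses are not known exactly. Their poses are not given: they have to be found in the camera images.
- lamp_base: Fixed dark steel lamp base on feet, x -65..65, y -90..85 mm, top z = 45 mm; origin on the table below it. L-shaped groove in its top, 11 mm wide, 15 mm deep (floor z = 30 mm), closed ends: long leg along y at x = 35 mm, y = -75..55 mm (corner); short leg along x at y = 55 mm from the corner to x = -50 mm. Lamp holder with white bulb inside the L at x = -25, y = -15 mm, radius 24, top z = 89 mm
- groove_start (a point): point on the groove floor 8 mm from the far end of the long leg, where the pass starts
- groove_long_mid (a point): point on the groove floor midway along the long leg
- groove_corner (a point): point on the groove floor at the corner of the L, on the centre lines of both legs
- groove_short_mid (a point): point on the groove floor midway along the short leg
- groove_end (a point): point on the groove floor 8 mm from the far end of the short leg, where the pass ends
- panel: Loose white plastic diffuser panel, 8 mm thick (its x), 120 mm long (its y), 110 mm tall (its z), about 0.13 kg. Origin at the centre of its lower edge. It starts upright in the long leg of the groove, standing on the groove floor
- rack: Fixed wooden rack with one upright slot 16 mm wide (x), 140 mm long (y), slot floor at z = 8 mm, top at 53 mm, the walls 12 mm thick; foot plate 90 x 160 mm, 8 mm thick. Origin under its centre, below the middle of the slot. Rack and stand may change sides
- stand: Fixed aluminium block, 70 x 70 mm, 70 mm tall, with a square pocket 28 mm wide in its top, 25 mm deep to a ledge at z = 45 mm, and a 13 mm square hole below that for the rod. Origin under its centre, below the pocket's middle
- scraper: Loose scraper, 125 mm long, 0.07 kg: a 5 mm round steel rod 40 mm long with rounded tip, under a black square handle 22 x 22 x 85 mm. Origin at the tip; z runs up (handle from z = 40 to 125 mm), x and y square to the handle's faces. It starts upright in the stand, the handle's lower face on the ledge, tip 5 mm above the table
- scraper_tip (a point): the scraper's tip (its origin)
- spot_head: Bystander: loose steel spot-lamp head, 68 mm diameter, 85 mm tall; origin under its centre
- driver_box: Bystander: loose white plastic box 45 x 75 x 28 mm; origin under its centre
- lens: Bystander: loose lens on a square copper-coloured plate 75 x 75 mm, 32 mm tall; origin under its centre

How it is judged:
By the outcome, as a careful person would: the job done as asked, in the order asked, and still so for the second after the job is handed in, with the robot touching nothing.
It also fails if it takes over 72 s, if anything falls off the work surface, if the arm or the gripper's body presses on something with over 40 N, if the wrist force passes 120 N, or if a joint passes its speed limit or range.

## Working session

There is one attempt and no reset: what is moved stays moved. The work goes in short steps, Python scripts to look and compute and a tool call to move; the robot and the scene stay as the last step left them, time stands still between calls to the robot, and variables do not carry over. Pictures are saved under pics/ and viewed, about 8 in all and at most 12, crops included, and the job is handed in when it is done.

Besides the shell and the picture viewer there is one more tool, called after "Emit:" by a JSON object that holds its "op" and its "data". jog_arm: Moves the arm, as the interface text tells. Its arguments: {"type":"object","properties":{"increments":{"type":"array","items":{"type":"object","properties":{"dp":{"type":"array","items":{"type":"number"}},"turn":{"type":"number"}}}},"hand":{"type":"number"},"newtons":{"type":"number"}},"required":["increments"]}

```bash
mkdir -p pics; ls; python3 - <<'E'
from cell import ctrl
import cv2,numpy as np
s=ctrl.read_state();print({k:np.round(v,3).tolist() for k,v in s.items()})
a=ctrl.snapshot("top");b=ctrl.snapshot("scene")
cv2.imwrite("pics/top.png",a[...,::-1]);cv2.imwrite("pics/scene.png",b[...,::-1])
for n in["top","scene","wrist"]:
  c=ctrl.calibration(n);print(n,{k:np.round(v,3).tolist() for k,v in c.items()})
for n in["top","scene"]:
  c=ctrl.calibration(n);R=np.array(c["R"]);t=np.array(c["t"])
  for th in["lamp_base","panel","rack","stand","scraper","groove_start","groove_corner","groove_end","scraper_tip","spot_head","driver_box","lens"]:
    for d in ctrl.spot_in(th,n)[:2]: print(n,th,round(d["score"],2),np.round(R.T@(np.array(d["position"])-t),1))
print(ctrl.read_state()["time_s"])
E
```

```text
pics
{'time_s': 0.0, 'joint_positions': [1.047, 0.537, -0.004, 1.539, 0.003, 1.067, -0.071], 'qvel': [-0.001, 0.001, -0.001, -0.0, 0.002, 0.001, 0.001], 'tau': [-0.0, -57.1, 0.991, -25.16, -0.056, 0.018, 0.0], 'eef_pos': [286.979, -582.56, 248.851], 'tcp_rot': [-1.477, 1.569, 2.122], 'force': [-0.141, -0.68, -0.085], 'torque': [-0.002, -0.019, 0.031], 'width': 88.047}
top {'fx': 621.069, 'fy': 621.069, 'cx': 324.408, 'cy': 235.472, 'dist_coeffs': [0.002, 0.0, 0.0, 0.0, 0.0], 'R': [[0.021, -1.0, -0.003], [-0.978, -0.02, -0.206], [0.206, 0.007, -0.979]], 't': [3.406, 624.156, 1333.791]}
scene {'fx': 481.959, 'fy': 481.959, 'cx': 320.417, 'cy': 244.147, 'dist_coeffs': [-0.048, 0.0, 0.0, 0.0, 0.0], 'R': [[-0.58, 0.814, 0.017], [0.634, 0.465, -0.618], [-0.511, -0.348, -0.786]], 't': [350.527, -344.312, 1195.807]}
wrist {'fx': 361.391, 'fy': 361.391, 'cx': 321.536, 'cy': 239.05, 'dist_coeffs': [-0.04, 0.0, 0.0, 0.0, 0.0], 'hand_eye': [[0.001, -0.284, 0.959, -134.894], [1.0, 0.0, -0.001, -0.111], [-0.0, 0.959, 0.284, -74.142], [0.0, 0.0, 0.0, 1.0]]}
top panel 0.86 [583.6 -31.2 116.2]
top ra
[... 424 characters left out ...]
lens 0.54 [ 461.3 -301.3    8.3]
scene lamp_base 0.77 [573.6  20.4  42.9]
scene lamp_base 0.23 [521.4 293.9 108.9]
scene panel 0.82 [595.3 -19.9 100.2]
scene rack 0.78 [ 483.1 -283.6   30.1]
scene stand 0.58 [545.3 290.6  67.9]
scene scraper 0.96 [521.7 292.9 108.2]
scene groove_start 0.83 [571.1  18.1  41.8]
scene groove_corner 0.87 [575.8  22.   41.2]
scene groove_end 0.57 [570.8  18.4  41.9]
scene groove_end 0.4 [599.2 -20.3 100.3]
scene scraper_tip 0.71 [517.6 296.1 107.9]
scene scraper_tip 0.33 [544.6 288.3  67.9]
scene spot_head 0.75 [750.3 161.5  82.6]
scene spot_head 0.59 [575.1  17.5  41.2]
scene driver_box 0.77 [7.69e+02 2.00e-01 2.86e+01]
scene lens 0.61 [ 753.2 -180.5    6.5]
1.3
```

View pics/top.png

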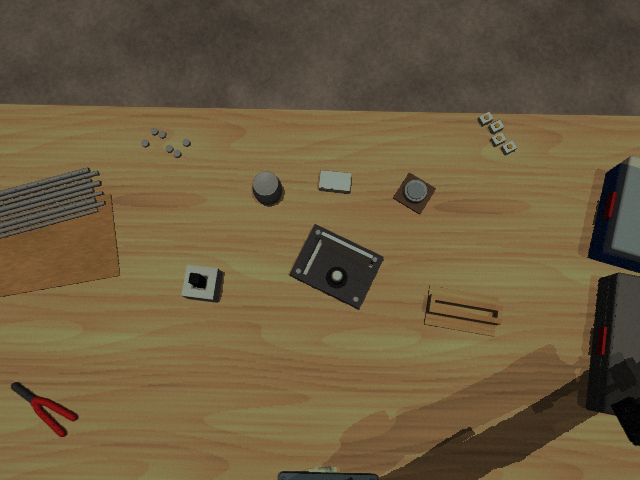

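View pics/scene.png

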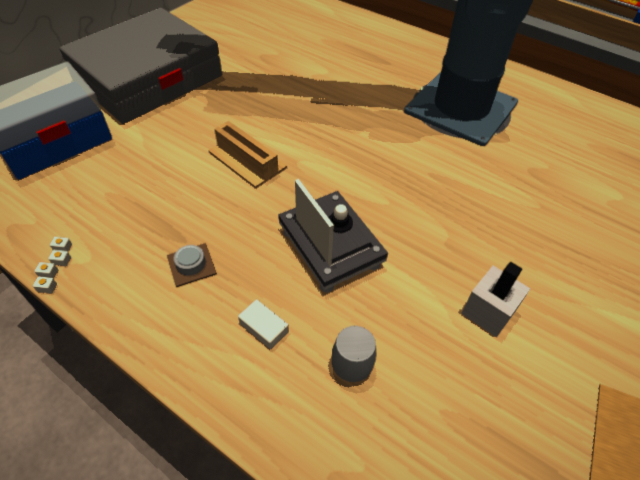

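The top view shows the base at about (337,266) with the panel running from (322,233) to (378,260) and the short leg down to (305,273). The rack is at (463,310), the stand with the scraper at (202,283), and the bystanders are beyond the base. Next I'll fit poses to the silhouettes.

```bash
cat > h.py <<'E'
from cell import ctrl
import cv2,numpy as np
from scipy.optimize import minimize
from scipy.spatial.transform import Rotation as Ro
def tool():
    s=ctrl.read_state();T=np.eye(4);T[:3,:3]=Ro.from_euler("xyz",s["tcp_rot"]).as_matrix();T[:3,3]=s["eef_pos"];return T,s
def cam(n,T=None):
    c=ctrl.calibration(n)
    if "R" in c: R,t=np.array(c["R"]),np.array(c["t"]).ravel()
    else:
        W=np.linalg.inv(T@np.array(c["hand_eye"]));R,t=W[:3,:3],W[:3,3]
    K=np.array([[c["fx"],0,c["cx"]],[0,c["fy"],c["cy"]],[0,0,1.]]);return K,np.array(c["dist_coeffs"],float),R,t
def proj(C,X):
    K,d,R,t=C;return cv2.projectPoints(np.atleast_2d(X).astype(float),cv2.Rodrigues(R)[0],t,K,d)[0][:,0]
def onplane(C,uv,z):
    K,d,R,t=C;u=cv2.undistortPoints(np.array(uv,float).reshape(-1,1,2),K,d)[:,0]
    r=np.c_[u,np.ones(len(u))]@R;o=-R.T@t;return o+r*((z-o[2])/r[:,2])[:,None]
def place(p,L):
    c,s=np.cos(p[2]),np.sin(p[2]);L=np.atleast_2d(L);return np.c_[p[0]+c*L[:,0]-s*L[:,1],p[1]+s*L[:,0]+c*L[:,1],L[:,2]]
def box(x0,x1,y0,y1,z0,z1): return np.array([[x,y,z] for x in(x0,x1) for y in(y0,y1) for z in(z0,z1)])
def render(C,p,boxes):
    m=np.zeros((480*4,640*4),np.uint8)
    for b in boxes:
        q=(proj(C,place(p,b))*4+1.5).astype(np.float32);cv2.fillConvexPoly(m,cv2.convexHull(q).astype(int),255)
    return cv2.resize(m,(640,480),interpolation=cv2.INTER_AREA)/255.
def fit(views,boxes,p0):
    def f(q):
        p=[q[0],q[1],q[2]/50];e=0
        for C,m in views:
            r=render(C,p,boxes);e+=1-np.minimum(r,m).sum()/np.maximum(r,m).sum()
        return e
    s0=np.array([p0[0],p0[1],p0[2]*50.])
    for st in(10,4):
        o=minimize(f,s0,method="Nelder-Mead",options=dict(initial_simplex=np.array([s0]+[s0+st*np.eye(3)[i] for i in range(3)]),xatol=.05,fatol=1e-5));s0=o.x
    return np.array([s0[0],s0[1],s0[2]/50]),o.fun
BASE=[box(-65,65,-90,85,5,45),box(31,39,-70,50,30,140)]
PANEL=[box(-4,4,-60,60,0,110)]
RACK=[box(-45,45,-80,80,0,8),box(-20,20,-70,70,0,53)]
STAND=[box(-35,35,-35,35,0,70),box(-11,11,-11,11,45,130)]
def mask(th,n):
    d=ctrl.silhouettes(th,n);return (d[0]["mask"].astype(float),d[0]["score"]) if d else (None,0)
E
cat > m1.py <<'E'
from h import *
M={}
for n in("top","scene"):
  for th in("lamp_base","panel","rack","stand","scraper"):
    m,s=mask(th,n);M[n,th]=m;print(n,th,round(s,2),None if m is None else (int(m.sum()),np.round(np.argwhere(m).mean(0)[::-1])))
np.save("M.npy",M,allow_pickle=True)
def u(n,*t):
    return np.max([M[n,x] for x in t if M[n,x] is not None],0)
C={n:cam(n) for n in("top","scene")}
for nm,ts,bx,p0 in(("base",("lamp_base","panel"),BASE,(560,-10,-.44)),("rack",("rack",),RACK,(475,-295,-.2)),("stand",("stand","scraper"),STAND,(515,283,0.1))):
  for k in(("top",),("scene",),("top","scene")):
    print(nm,k,fit([(C[n],u(n,*ts)) for n in k],bx,p0))
print(ctrl.read_state()["time_s"])
E
python3 m1.py
```

```text
top lamp_base 0.56 (3545, array([334., 270.]))
top panel 0.75 (690, array([346., 249.]))
top rack 0.91 (2945, array([462., 311.]))
top stand 0.97 (1068, array([203., 284.]))
top scraper 0.67 (201, array([197., 280.]))
scene lamp_base 0.85 (4952, array([336., 243.]))
scene panel 0.79 (1564, array([314., 222.]))
scene rack 0.72 (2657, array([245., 155.]))
scene stand 0.55 (2287, array([493., 302.]))
scene scraper 0.84 (539, array([506., 280.]))
base ('top',) (array([ 5.61611159e+02, -9.71530472e+00, -4.27257757e-01]), np.float64(0.07190794378283072))
base ('scene',) (array([ 5.58976878e+02, -6.60810384e+00, -4.45135571e-01]), np.float64(0.07339873271915187))
base ('top', 'scene') (array([ 5.60428996e+02, -8.38844577e+00, -4.36279751e-01]), np.float64(0.1565679450072538))
rack ('top',) (array([ 4.67352026e+02, -3.00919179e+02, -1.53375727e-01]), np.float64(0.05152657423644946))
rack ('scene',) (array([ 4.68132717e+02, -2.97971579e+02, -1.24582362e-01]), np.float64(0.05321068081384761))
rack ('top', 'scene') (array([ 4.67626884e+02, -3.00465465e+02, -1.42627474e-01]), np.float64(0.11545902778300254))
stand ('top',) (array([ 5.12588144e+02,  2.90369595e+02, -9.68075877e-02]), np.float64(0.04585809559544407))
stand ('scene',) (array([ 5.12732728e+02,  2.92836385e+02, -9.43083573e-02]), np.float64(0.035310736365264384))
stand ('top', 'scene') (array([ 5.12899550e+02,  2.92102752e+02, -9.56599987e-02]), np.float64(0.10830969391423895))
1.8
```

```bash
cat >> h.py <<'E'
def goal(xyz,yaw,flip=0,T=None,q7=None):
    """print tool-frame mm shift and turn to bring TCP to xyz with jaw axis (tool y) along world yaw (mod pi)"""
    T,s=tool(); dp=T[:3,:3].T@(np.array(xyz,float)-T[:3,3]); y=T[:3,1]; cur=np.arctan2(y[1],y[0])
    d=-(yaw-cur); d=(d+np.pi/2)%np.pi-np.pi/2
    if flip: d-=np.sign(d)*np.pi
    print("dp mm",np.round(dp,1),"turn",round(d,4),"| tcp",np.round(T[:3,3],1),"down",np.round(T[:3,0],4),"jaw yaw",round(cur,4),"q",np.round(s["joint_positions"],2),"F",np.round(s["force"],1),"w",round(float(s["width"]),1),"t",s["time_s"])
    return dp,d
E
python3 - <<'E'
from h import *
B=(560.4,-8.4,-.436); p=place(B,[35,-10,250])[0]; print(p); goal(p,-.436)
E
```

```text
[587.90251564 -32.2455789  250.        ]
dp mm [-3.000e-01 -3.612e+02 -5.131e+02] turn -0.677 | tcp [ 287.3 -583.1  249.7] down [-0. -0. -1.] jaw yaw -1.113 q [ 1.05  0.54 -0.    1.54  0.    1.07 -0.07] F [ 0.2  0.2 -0.3] w 88.2 t 1.8
```

Emit:
{"op": "jog_arm", "data": {"increments": [{"dp": [0,-0.02,-0.03],"turn": -0.05},{"dp": [0,-0.05,-0.07],"turn": -0.12},{"dp": [0,-0.08,-0.11],"turn": -0.2},{"dp": [0,-0.11,-0.15],"turn": -0.28},{"dp": [0,-0.138,-0.19],"turn": -0.36},{"dp": [0,-0.166,-0.23],"turn": -0.44},{"dp": [0,-0.194,-0.27],"turn": -0.52},{"dp": [0,-0.222,-0.31],"turn": -0.6},{"dp": [0,-0.25,-0.35],"turn": -0.677},{"dp": [0,-0.278,-0.39],"turn": -0.677},{"dp": [0,-0.306,-0.43],"turn": -0.677},{"dp": [0,-0.334,-0.475],"turn": -0.677}], "hand": 100}}

```text
time_s: 3.0
eef_pos: [564.7, -74.5, 250.0]
tcp_rot: [0.945, 1.57, -1.062]
force: [1.6, -1.3, 0.1]
width: 88.2
```

Emit:
{"op": "jog_arm", "data": {"increments": [{"dp": [0,-0.025,-0.04],"turn": 0},{"dp": [0,-0.04,-0.06],"turn": 0}]}}

```text
time_s: 3.2
eef_pos: [554.0, 2.2, 250.1]
tcp_rot: [-3.05, 1.569, 1.231]
force: [0.9, -0.7, 0.4]
width: 88.2
```

```bash
python3 - <<'E'
from h import *
B=(560.4,-8.4,-.436); p=place(B,[35,-10,250])[0]; goal(p,-.436)
E
```

```text
dp mm [ 0.  45.2 17.2] turn 0.0049 | tcp [554.    2.2 250.1] down [ 7.0e-04  2.1e-03 -1.0e+00] jaw yaw -0.4311 q [ 0.2   0.4  -0.36  1.78  0.16  0.99 -0.66] F [ 0.9 -0.7  0.4] w 88.2 t 3.2
```

Emit:
{"op": "jog_arm", "data": {"increments": [{"dp": [0,0.025,0.01],"turn": 0.002},{"dp": [0,0.045,0.017],"turn": 0.005},{"dp": [0,0.045,0.017],"turn": 0.005}]}}

```text
time_s: 3.5
eef_pos: [589.2, -34.4, 249.9]
tcp_rot: [2.417, 1.569, 0.407]
force: [-0.3, -0.7, -0.8]
width: 88.0
```

```bash
cat > m2.py <<'E'
from h import *
T,s=tool(); a=ctrl.snapshot("wrist"); cv2.imwrite("pics/w1.png",a[...,::-1]); C=cam("wrist",T)
mp,sp=mask("panel","wrist"); mb,sb=mask("lamp_base","wrist"); print(sp,sb, mp.sum() if mp is not None else 0, mb.sum() if mb is not None else 0)
B=(560.4,-8.4,-.436); p=place(B,[35,-10,0])[0]
if mp is not None:
  print("panel fit, bottom z=30",fit([(C,mp)],[box(-4,4,-60,60,30,140)],(p[0],p[1],-.436)))
  if mb is not None: print("base",fit([(C,np.maximum(mp,mb))],BASE,B))
goal([*p[:2],117],-.436)
v=a.copy()
for L in(box(-65,65,-90,85,45,45),): 
  for q in proj(C,place(B,L)): cv2.circle(v,tuple(int(x) for x in q),4,(255,0,0),1)
for q in proj(C,place((*p[:2],-.436),box(-4,4,-60,60,140,140))): cv2.circle(v,tuple(int(x) for x in q),4,(0,255,0),1)
cv2.imwrite("pics/w1o.png",v[...,::-1])
E
python3 m2.py
```

```text
0.61 0.6 1955.0 23323.0
panel fit, bottom z=30 (array([ 5.88774662e+02, -3.03022148e+01, -4.30336514e-01]), np.float64(0.09363419570134446))
base (array([ 5.60756591e+02, -7.16603198e+00, -4.35061845e-01]), np.float64(0.013817968336413466))
dp mm [132.9   0.9   0.7] turn 0.0 | tcp [587.4 -31.5 249.9] down [ 3.0e-04  2.5e-03 -1.0e+00] jaw yaw -0.436 q [ 0.24  0.45 -0.34  1.69  0.17  1.02 -0.6 ] F [-0.9 -0.7 -0.2] w 87.7 t 3.65
```

View pics/w1o.png

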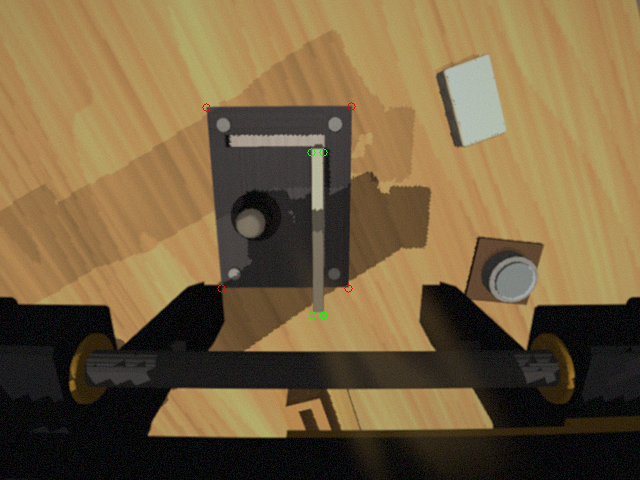

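Emit:
{"op": "jog_arm", "data": {"increments": [{"dp": [0.025,0.001,-0.001],"turn": 0},{"dp": [0.065,0.001,-0.001],"turn": 0},{"dp": [0.105,0.001,-0.001],"turn": 0},{"dp": [0.125,0.001,-0.001],"turn": 0},{"dp": [0.133,0.001,-0.001],"turn": 0},{"dp": [0.133,0.001,-0.001],"turn": 0}]}}

```text
time_s: 4.25
eef_pos: [587.9, -30.1, 116.4]
tcp_rot: [-2.257, 1.568, 2.02]
force: [-0.4, -0.0, 0.6]
width: 87.8
```

Emit:
{"op": "jog_arm", "data": {"increments": [{"dp": [0,0,0],"turn": 0},{"dp": [0,0,0],"turn": 0},{"dp": [0,0,0],"turn": 0},{"dp": [0,0,0],"turn": 0},{"dp": [0,0,0],"turn": 0}], "hand": 0, "newtons": 25}}

```text
time_s: 4.75
eef_pos: [588.2, -30.2, 116.8]
tcp_rot: [-2.462, 1.568, 1.815]
force: [-0.1, 0.2, -0.2]
width: 50.3
```

Emit:
{"op": "jog_arm", "data": {"increments": [{"dp": [0,0,0],"turn": 0},{"dp": [0,0,0],"turn": 0},{"dp": [0,0,0],"turn": 0},{"dp": [0,0,0],"turn": 0},{"dp": [0,0,0],"turn": 0},{"dp": [0,0,0],"turn": 0},{"dp": [0,0,0],"turn": 0}]}}

```text
time_s: 5.45
eef_pos: [588.1, -30.2, 116.8]
tcp_rot: [-2.429, 1.568, 1.848]
force: [0.1, -0.2, -0.7]
width: 7.9
```

Emit:
{"op": "jog_arm", "data": {"increments": [{"dp": [-0.005,0,0],"turn": 0},{"dp": [-0.015,0,0],"turn": 0},{"dp": [-0.03,0,0],"turn": 0},{"dp": [-0.045,0,0],"turn": 0},{"dp": [-0.06,0,0],"turn": 0},{"dp": [-0.07,0,0],"turn": 0},{"dp": [-0.075,0,0],"turn": 0},{"dp": [-0.075,0,0],"turn": 0}]}}

```text
time_s: 6.25
eef_pos: [588.6, -30.4, 192.6]
tcp_rot: [-2.872, 1.568, 1.405]
force: [0.4, -0.6, -1.7]
width: 7.8
```

```bash
python3 - <<'E'
from h import *
goal([467.6,-300.5,190],-.1426)
E
```

```text
dp mm [  1.8   4.3 295.9] turn -0.2928 | tcp [588.6 -30.4 192.6] down [ 5.0e-04  2.8e-03 -1.0e+00] jaw yaw -0.4354 q [ 0.22  0.52 -0.33  1.74  0.2   0.91 -0.63] F [ 0.4 -0.6 -1.7] w 7.8 t 6.25
```

Emit:
{"op": "jog_arm", "data": {"increments": [{"dp": [0,0,0.01],"turn": -0.02},{"dp": [0,0.001,0.035],"turn": -0.06},{"dp": [0,0.002,0.065],"turn": -0.12},{"dp": [0,0.003,0.095],"turn": -0.18},{"dp": [0,0.004,0.125],"turn": -0.24},{"dp": [0,0.004,0.15],"turn": -0.28},{"dp": [0,0.004,0.165],"turn": -0.293},{"dp": [0,0.004,0.17],"turn": -0.293},{"dp": [0,0.004,0.17],"turn": -0.293}]}}

```text
time_s: 7.15
eef_pos: [520.1, -186.5, 191.8]
tcp_rot: [-2.914, 1.568, 1.654]
force: [0.4, 0.6, -1.8]
width: 7.7
```

```bash
cat > m3.py <<'E'
from h import *
T,s=tool(); a=ctrl.snapshot("wrist"); C=cam("wrist",T)
mp,sp=mask("panel","wrist"); mr,sr=mask("rack","wrist"); print(sp,sr)
R0=(467.6,-300.5,-.1426)
v=a.copy()
def draw(p,bx,col):
  for b in bx:
    for q in proj(C,place(p,b)): cv2.circle(v,tuple(int(x) for x in q),3,col,1)
draw(R0,[box(-45,45,-80,80,8,8),box(-20,20,-70,70,53,53),box(-8,8,-70,70,53,53)],(255,0,0))
cv2.imwrite("pics/w2o.png",v[...,::-1]); np.savez("w2.npz",a=a,T=T,mr=mr if mr is not None else 0,mp=mp if mp is not None else 0)
goal([*R0[:2],190],R0[2])
E
python3 m3.py
```

```text
0.87 0.69
dp mm [  1.6 -36.6 122.1] turn 0.0018 | tcp [ 521.  -184.8  192.1] down [ 6.0e-04  3.6e-03 -1.0e+00] jaw yaw -0.1408 q [ 0.55  0.47 -0.38  1.83  0.22  0.88 -0.07] F [-0.3 -0.2 -1. ] w 7.7 t 7.3
```

View pics/w2o.png

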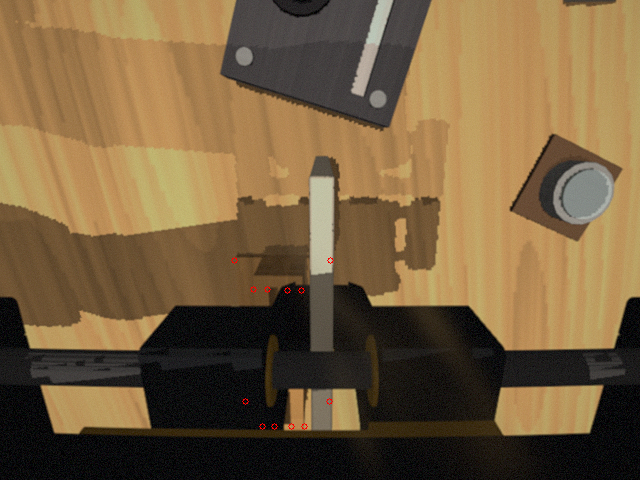

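The rack lies behind the gripper in this view (only its plate corner shows, at (235,255)). I'll carry the panel past it and look back.

Emit:
{"op": "jog_arm", "data": {"increments": [{"dp": [0,-0.003,0.015],"turn": 0},{"dp": [0,-0.008,0.045],"turn": 0},{"dp": [0,-0.015,0.085],"turn": 0},{"dp": [0,-0.022,0.125],"turn": 0},{"dp": [0,-0.03,0.165],"turn": 0},{"dp": [0,-0.035,0.195],"turn": 0},{"dp": [0,-0.037,0.21],"turn": 0},{"dp": [0,-0.037,0.21],"turn": 0},{"dp": [0,-0.037,0.21],"turn": 0}]}}

```text
time_s: 8.2
eef_pos: [455.8, -385.8, 191.2]
tcp_rot: [3.057, 1.566, 1.347]
force: [-0.7, -0.3, -2.1]
width: 8.0
```

```bash
sed -i 's/w2/w3/g' m3.py; cat >> m3.py <<'E'
m=np.array(mr)
print(fit([(C,m*(1-mp))],RACK,R0))
# fit ignoring panel & gripper pixels
def f(q):
  r=render(C,(q[0],q[1],q[2]/50),RACK); k=(mp<.5)&K; return 1-np.minimum(r,m)[k].sum()/np.maximum(r,m)[k].sum()
K=np.zeros((480,640),bool);K[:280]=1
o=minimize(f,[467.6,-300.5,-7.1],method="Nelder-Mead",options=dict(initial_simplex=[[468,-300,-7],[474,-300,-7],[468,-294,-7],[468,-300,-4]]));print(o.x[:2],o.x[2]/50,o.fun)
draw((*o.x[:2],o.x[2]/50),[box(-45,45,-80,80,8,8),box(-20,20,-70,70,53,53)],(0,0,255));cv2.imwrite("pics/w3o.png",v[...,::-1])
E
python3 m3.py
```

```text
0.76 0.97
dp mm [  1.8  -0.2 -85.6] turn 0.0051 | tcp [ 456.1 -385.3  191.4] down [ 0.0011  0.0045 -1.    ] jaw yaw -0.1375 q [ 0.87  0.54 -0.33  1.72  0.2   0.92  0.32] F [-0.1  0.3 -1.1] w 7.3 t 8.35
(array([ 4.67562171e+02, -2.97568401e+02, -1.54439361e-01]), np.float64(0.08948847219801181))
[ 467.61441975 -297.55134101] -0.15438376113346897 0.03465483178745565
```

View pics/w3o.png

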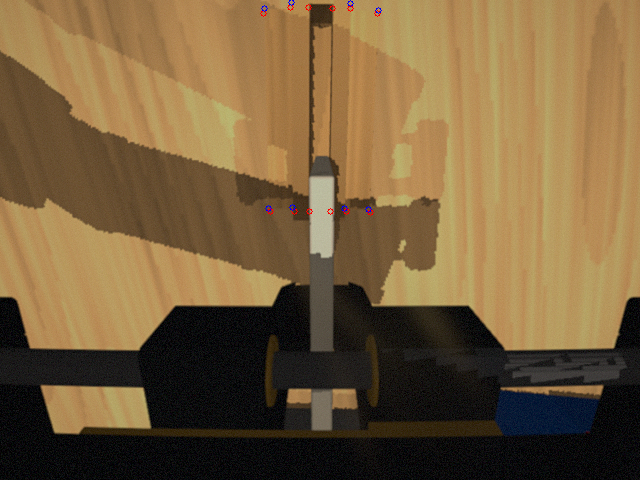

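Emit:
{"op": "jog_arm", "data": {"increments": [{"dp": [0,0,-0.015],"turn": 0.012},{"dp": [0,0,-0.04],"turn": 0.012},{"dp": [0,0,-0.065],"turn": 0.012},{"dp": [0,0,-0.082],"turn": 0.012},{"dp": [0,0,-0.087],"turn": 0.012},{"dp": [0,0,-0.087],"turn": 0.012},{"dp": [0,0,-0.087],"turn": 0.012}]}}

```text
time_s: 9.05
eef_pos: [467.8, -300.3, 191.8]
tcp_rot: [3.009, 1.567, 1.288]
force: [0.4, -0.2, -1.3]
width: 7.7
```

```bash
python3 - <<'E'
from h import *
goal([467.6,-299,95],-.15)
E
```

```text
dp mm [96.9 -0.5 -0.9] turn -0.0005 | tcp [ 467.8 -300.3  191.8] down [ 0.0011  0.0037 -1.    ] jaw yaw -0.1505 q [ 0.76  0.47 -0.35  1.82  0.2   0.88  0.17] F [ 0.4 -0.2 -1.3] w 7.7 t 9.05
```

Emit:
{"op": "jog_arm", "data": {"increments": [{"dp": [0.015,0,0],"turn": 0},{"dp": [0.04,0,0],"turn": 0},{"dp": [0.05,0,0],"turn": 0},{"dp": [0.06,0,0],"turn": 0},{"dp": [0.07,0,0],"turn": 0},{"dp": [0.07,0,0],"turn": 0}]}}

```text
time_s: 9.65
eef_pos: [467.3, -299.8, 120.6]
tcp_rot: [-2.876, 1.566, 1.685]
force: [-0.2, -0.2, -0.5]
width: 7.8
```

Emit:
{"op": "jog_arm", "data": {"increments": [{"dp": [0.01,0,0],"turn": 0},{"dp": [0.018,0,0],"turn": 0},{"dp": [0.023,0,0],"turn": 0},{"dp": [0.026,0,0],"turn": 0},{"dp": [0.026,0,0],"turn": 0}]}}

```text
time_s: 10.15
eef_pos: [467.8, -299.7, 94.9]
tcp_rot: [-3.049, 1.566, 1.513]
force: [1.3, -1.1, -0.8]
width: 8.0
```

Emit:
{"op": "jog_arm", "data": {"increments": [{"dp": [0,0,0],"turn": 0},{"dp": [0,0,0],"turn": 0},{"dp": [0,0,0],"turn": 0},{"dp": [0,0,0],"turn": 0},{"dp": [0,0,0],"turn": 0},{"dp": [-0.015,0,0],"turn": 0},{"dp": [-0.05,0,0],"turn": 0},{"dp": [-0.09,0,0],"turn": 0},{"dp": [-0.12,0,0],"turn": 0},{"dp": [-0.135,0,0],"turn": 0},{"dp": [-0.135,0,0],"turn": 0}], "hand": 60}}

```text
time_s: 11.25
eef_pos: [469.3, -301.0, 233.3]
tcp_rot: [1.966, 1.566, 0.245]
force: [0.5, -0.4, -0.2]
width: 53.0
```

```bash
cat > m4.py <<'E'
from h import *
C={};a={}
for n in("top","scene"):
  a[n]=ctrl.snapshot(n)
  m,s=mask("panel",n); C[n]=cam(n); print(n,s)
  if m is not None: print(fit([(C[n],m)],[box(-4,4,-60,60,53,118)],(467.6,-299,-.15)))
cv2.imwrite("pics/after.png",np.hstack([cv2.resize(a["top"][240:360,390:530],None,fx=3,fy=3),cv2.resize(a["scene"][80:200,180:300],None,fx=3,fy=3)])[...,::-1])
goal([467.6,-299,230],-.15)
# jaw along the stand faces, above scraper
goal([512.6,291,250],-.0957); goal([512.6,291,250],-.0957+np.pi/2)
E
python3 m4.py
```

```text
top 0.76
(array([ 4.67752588e+02, -2.91972031e+02, -8.88207290e-02]), np.float64(0.3960958716016232))
scene 0
dp mm [-1.1  0.4 -1. ] turn -0.0002 | tcp [ 467.1 -299.9  228.9] down [-0.0014  0.0053 -1.    ] jaw yaw -0.1502 q [ 0.78  0.43 -0.37  1.79  0.18  0.96  0.19] F [0.3 0.9 0. ] w 53.2 t 11.45
dp mm [ -18.   -43.5 -591.2] turn -0.0545 | tcp [ 467.1 -299.9  228.9] down [-0.0014  0.0053 -1.    ] jaw yaw -0.1502 q [ 0.78  0.43 -0.37  1.79  0.18  0.96  0.19] F [0.3 0.9 0. ] w 53.2 t 11.45
dp mm [ -18.   -43.5 -591.2] turn 1.5163 | tcp [ 467.1 -299.9  228.9] down [-0.0014  0.0053 -1.    ] jaw yaw -0.1502 q [ 0.78  0.43 -0.37  1.79  0.18  0.96  0.19] F [0.3 0.9 0. ] w 53.2 t 11.45
```

View pics/after.png

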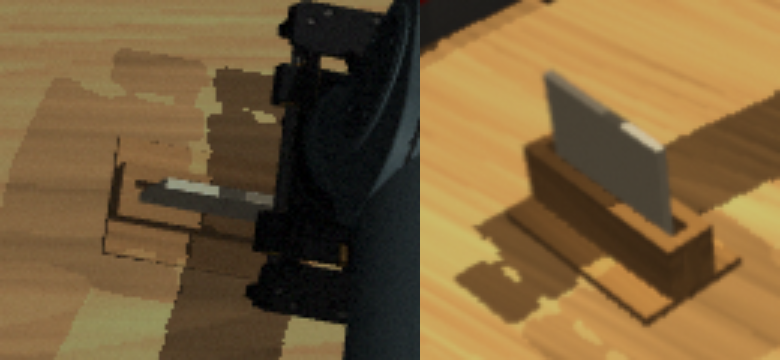

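The panel stands in the slot: in the crops its lower part is enclosed by both rack walls. Next is the scraper.

Emit:
{"op": "jog_arm", "data": {"increments": [{"dp": [-0.002,-0.002,-0.025],"turn": 0},{"dp": [-0.004,-0.005,-0.07],"turn": 0},{"dp": [-0.006,-0.008,-0.115],"turn": -0.01},{"dp": [-0.008,-0.012,-0.16],"turn": -0.02},{"dp": [-0.01,-0.015,-0.205],"turn": -0.03},{"dp": [-0.012,-0.019,-0.25],"turn": -0.04},{"dp": [-0.014,-0.022,-0.3],"turn": -0.05},{"dp": [-0.016,-0.026,-0.345],"turn": -0.054},{"dp": [-0.018,-0.03,-0.39],"turn": -0.054},{"dp": [-0.018,-0.034,-0.435],"turn": -0.054},{"dp": [-0.018,-0.038,-0.475],"turn": -0.054},{"dp": [-0.018,-0.04,-0.5],"turn": -0.054}]}}

```text
time_s: 12.65
eef_pos: [501.1, 203.9, 248.5]
tcp_rot: [-2.545, 1.563, 2.075]
force: [0.2, 0.8, 0.6]
width: 52.6
```

Emit:
{"op": "jog_arm", "data": {"increments": [{"dp": [0,0,0],"turn": 0}]}}

```text
time_s: 12.75
eef_pos: [499.9, 207.9, 247.6]
tcp_rot: [-2.487, 1.561, 2.138]
force: [-0.6, -0.3, -0.4]
width: 52.8
```

```bash
cat > m5.py <<'E'
from h import *
T,s=tool(); a=ctrl.snapshot("wrist"); C=cam("wrist",T)
ms,ss=mask("scraper","wrist"); mt,st=mask("stand","wrist"); print(ss,st)
S0=(512.9,292,-.0957);v=a.copy()
if mt is not None and ms is not None: print("stand+scr",fit([(C,np.maximum(ms,mt))],STAND,S0))
if ms is not None: print("scraper vis 70..130",fit([(C,ms)],[box(-11,11,-11,11,70,130)],S0))
for q in proj(C,place(S0,np.r_[box(-35,35,-35,35,70,70),box(-11,11,-11,11,130,130),box(-14,14,-14,14,70,70)])): cv2.circle(v,tuple(int(x) for x in q),2,(255,0,0),1)
cv2.imwrite("pics/w4o.png",v[...,::-1]);goal([512.9,292,100],-.0957)
E
python3 m5.py
```

```text
0.69 0.96
stand+scr (array([ 5.12776507e+02,  2.92728456e+02, -9.78342752e-02]), np.float64(0.0174259397560369))
scraper vis 70..130 (array([ 5.12980561e+02,  2.92864852e+02, -1.14098827e-01]), np.float64(0.05142098065005851))
dp mm [147.9   4.7 -89.5] turn 0.0026 | tcp [500.7 202.6 247.5] down [-0.0054  0.005  -1.    ] jaw yaw -0.0931 q [-0.02  0.41 -0.57  1.81  0.25  1.   -0.78] F [ 0.5 -1.2 -0.3] w 53.0 t 12.9
```

View pics/w4o.png

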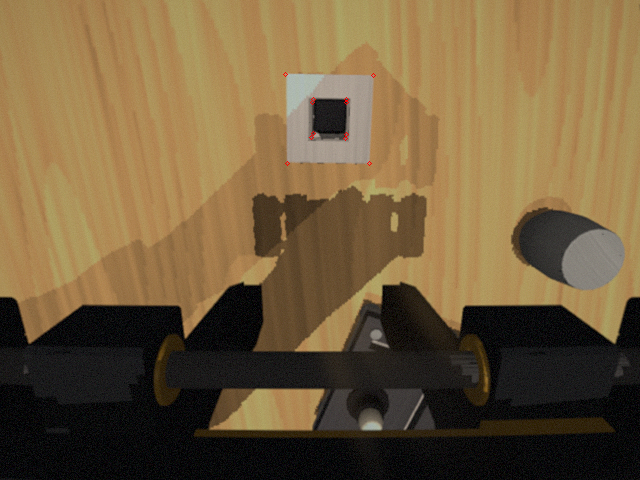

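The stand's top face spans (287,75) to (372,163), with the handle centred in its pocket at (330,117). The fits agree to within 1 mm.

Emit:
{"op": "jog_arm", "data": {"increments": [{"dp": [0.01,0.001,-0.015],"turn": 0.004},{"dp": [0.02,0.002,-0.045],"turn": 0.004},{"dp": [0.03,0.003,-0.075],"turn": 0.004},{"dp": [0.04,0.0045,-0.088],"turn": 0.004},{"dp": [0.06,0.0045,-0.09],"turn": 0.004},{"dp": [0.07,0.0045,-0.09],"turn": 0.004},{"dp": [0.07,0.0045,-0.09],"turn": 0.004}]}}

```text
time_s: 13.6
eef_pos: [512.7, 289.6, 176.1]
tcp_rot: [-1.72, 1.562, 2.893]
force: [-0.0, -1.1, -0.5]
width: 52.5
```

```bash
python3 - <<'E'
from h import *
goal([512.9,292.7,100],-.1)
E
```

```text
dp mm [76.1  0.5 -3.1] turn 0.0011 | tcp [512.7 289.6 176.1] down [-0.0082  0.0021 -1.    ] jaw yaw -0.0989 q [-0.2   0.58 -0.53  1.74  0.35  0.92 -0.97] F [-0.  -1.1 -0.5] w 52.5 t 13.6
```

Emit:
{"op": "jog_arm", "data": {"increments": [{"dp": [0.02,0.0005,-0.002],"turn": 0},{"dp": [0.045,0.0005,-0.0025],"turn": 0},{"dp": [0.065,0.0005,-0.0025],"turn": 0},{"dp": [0.076,0.0005,-0.0025],"turn": 0},{"dp": [0.076,0.0005,-0.0025],"turn": 0},{"dp": [0.076,0.0005,-0.0025],"turn": 0}]}}

```text
time_s: 14.2
eef_pos: [513.5, 292.1, 101.1]
tcp_rot: [-1.813, 1.563, 2.8]
force: [-0.4, 0.5, 0.7]
width: 52.7
```

Emit:
{"op": "jog_arm", "data": {"increments": [{"dp": [0,0,0],"turn": 0},{"dp": [0,0,0],"turn": 0},{"dp": [0,0,0],"turn": 0},{"dp": [0,0,0],"turn": 0},{"dp": [0,0,0],"turn": 0},{"dp": [0,0,0],"turn": 0},{"dp": [0,0,0],"turn": 0}], "hand": 0, "newtons": 40}}

```text
time_s: 14.9
eef_pos: [513.6, 292.2, 101.3]
tcp_rot: [-1.84, 1.563, 2.773]
force: [-0.0, -0.9, 3.5]
width: 22.1
```

```bash
python3 - <<'E'
from h import *
goal([512.9,292.7,100],-.1)
E
```

```text
dp mm [ 1.3 -0.7 -0.4] turn 0.0006 | tcp [513.6 292.2 101.3] down [-0.0069  0.0026 -1.    ] jaw yaw -0.0994 q [-0.24  0.69 -0.48  1.77  0.42  0.79 -1.03] F [-0.  -0.9  3.5] w 22.1 t 14.9
```

Emit:
{"op": "jog_arm", "data": {"increments": [{"dp": [-0.008,0,0],"turn": 0},{"dp": [-0.025,0,0],"turn": 0},{"dp": [-0.045,0,0],"turn": 0},{"dp": [-0.07,0,0],"turn": 0},{"dp": [-0.09,0,0],"turn": 0},{"dp": [-0.105,0,0],"turn": 0},{"dp": [-0.11,0,0],"turn": 0},{"dp": [-0.11,0,0],"turn": 0}]}}

```text
time_s: 15.7
eef_pos: [514.6, 292.0, 212.0]
tcp_rot: [-1.964, 1.564, 2.649]
force: [-0.4, -0.3, -0.4]
width: 21.6
```

```bash
python3 - <<'E'
from h import *
B=(560.8,-7.2,-.435)
P=place(B,[[35,-67,0],[35,55,0],[-42,55,0]]);print(P)
goal([*P[0][:2],211],-.0994)
E
```

```text
[[564.30595459 -82.70965688   0.        ]
 [615.71802356  27.92848828   0.        ]
 [545.8890303   60.37708918   0.        ]]
dp mm [ -0.4  86.7 367.9] turn -0.0001 | tcp [514.6 292.  212. ] down [-0.0058  0.0031 -1.    ] jaw yaw -0.0995 q [-0.19  0.54 -0.55  1.7   0.32  0.99 -0.95] F [-0.4 -0.3 -0.4] w 21.6 t 15.7
```

Emit:
{"op": "jog_arm", "data": {"increments": [{"dp": [0,0.003,0.015],"turn": 0},{"dp": [0,0.012,0.05],"turn": 0},{"dp": [0,0.022,0.095],"turn": 0},{"dp": [0,0.033,0.14],"turn": 0},{"dp": [0,0.044,0.185],"turn": 0},{"dp": [0,0.054,0.23],"turn": 0},{"dp": [0,0.065,0.275],"turn": 0},{"dp": [0,0.075,0.32],"turn": 0},{"dp": [0,0.083,0.35],"turn": 0},{"dp": [0,0.087,0.365],"turn": 0},{"dp": [0,0.087,0.368],"turn": 0},{"dp": [0,0.087,0.368],"turn": 0}]}}

```text
time_s: 16.9
eef_pos: [564.1, -81.7, 210.1]
tcp_rot: [-2.021, 1.563, 2.593]
force: [-0.1, 0.2, -0.1]
width: 21.5
```

```bash
cat > m6.py <<'E'
from h import *
T,s=tool(); a=ctrl.snapshot("wrist"); C=cam("wrist",T); v=a.copy()
mb,sb=mask("lamp_base","wrist"); ms,ss=mask("scraper","wrist"); print(sb,ss)
B=(560.8,-7.2,-.435)
if mb is not None:
  K=np.zeros((480,640),bool);K[:270]=1
  if ms is not None: K&=ms<.5
  def f(q):
    r=render(C,(q[0],q[1],q[2]/50),[box(-65,65,-90,85,5,45),box(-49,-1,-39,9,45,60)]);return 1-np.minimum(r,mb)[K].sum()/np.maximum(r,mb)[K].sum()
  s0=np.array([B[0],B[1],B[2]*50]);o=minimize(f,s0,method="Nelder-Mead",options=dict(initial_simplex=[s0,s0+[5,0,0],s0+[0,5,0],s0+[0,0,3]]));print(o.x[:2],o.x[2]/50,o.fun)
g=np.array([[40.5,-75,45],[40.5,60.5,45],[-50,60.5,45],[-50,49.5,45],[29.5,49.5,45],[29.5,-75,45]])
q=proj(C,place(B,g));cv2.polylines(v,[np.round(q).astype(int)],True,(255,0,0),1)
for q in proj(C,place(B,box(-65,65,-90,85,45,45))): cv2.circle(v,tuple(int(x) for x in q),3,(0,255,0),1)
tip=T[:3,3]+T[:3,:3]@[96.3,0,0];print("tip est",tip);q=proj(C,tip)[0];cv2.circle(v,tuple(int(x) for x in q),3,(0,255,255),1)
cv2.imwrite("pics/w5o.png",cv2.resize(v[0:400,100:540],None,fx=1.5,fy=1.5,interpolation=cv2.INTER_NEAREST)[...,::-1]);P=place(B,[35,-67,0])[0];goal([P[0],P[1],150],-.0994)
E
python3 m6.py
```

```text
0.93 0.57
[560.9364009   -6.99022557] -0.43277631770728475 0.007925590412551142
tip est [563.44247761 -81.26778368 113.84545181]
dp mm [60.6  0.4  2.5] turn 0.0033 | tcp [564.5 -80.4 210.6] down [-0.0059  0.0041 -1.    ] jaw yaw -0.0961 q [ 0.43  0.5  -0.49  1.76  0.27  0.96 -0.26] F [ 0.2  0.8 -0.7] w 21.6 t 17.05
```

View pics/w5o.png

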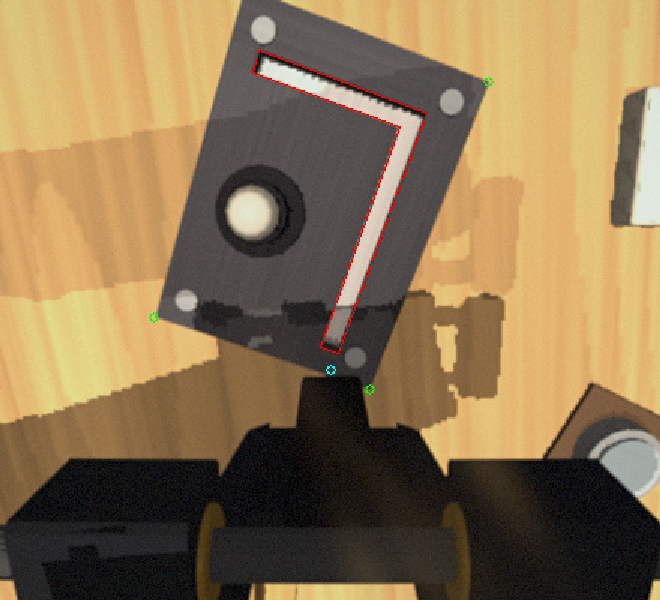

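The view shows the emptied L groove, with the projected outline on it to within a pixel. The handle bottom is at crop (332,378), where the kinematics put it. The base pose is confirmed.

```bash
cat >> h.py <<'E'
B=(560.9,-7.1,-.434)
def tipgoal(L,z):
    T,s=tool(); x=place(B,[*L,z])[0]; tip=T[:3,3]+T[:3,:3]@[96.3,0,0]
    c,sn=np.cos(B[2]),np.sin(B[2]);d=tip[:2]-B[:2]
    print("tip local",np.round([c*d[0]+sn*d[1],-sn*d[0]+c*d[1],tip[2]],1)); return goal(x-T[:3,:3]@[96.3,0,0],-.0994)
E
python3 -c "
from h import *
tipgoal([35,-67],40)"
```

```text
tip local [ 33.4 -64.9 114.3]
dp mm [74.3  1.3  2.8] turn 0.0033 | tcp [564.5 -80.4 210.6] down [-0.0059  0.0041 -1.    ] jaw yaw -0.0961 q [ 0.43  0.5  -0.49  1.76  0.27  0.96 -0.26] F [ 0.2  0.8 -0.7] w 21.6 t 17.05
```

Emit:
{"op": "jog_arm", "data": {"increments": [{"dp": [0.01,0.0005,0.001],"turn": 0},{"dp": [0.03,0.001,0.0025],"turn": 0},{"dp": [0.047,0.001,0.0025],"turn": 0},{"dp": [0.058,0.001,0.0025],"turn": 0},{"dp": [0.06,0.001,0.0025],"turn": 0},{"dp": [0.06,0.001,0.0025],"turn": 0}]}}

```text
time_s: 17.65
eef_pos: [564.9, -82.2, 150.4]
tcp_rot: [-2.091, 1.563, 2.526]
force: [0.6, 0.8, 0.5]
width: 21.7
```

```bash
python3 -c "
from h import *
tipgoal([35,-67],30)"
```

```text
tip local [ 34.5 -66.3  54.1]
dp mm [24.1  0.4  0.9] turn 0.004 | tcp [564.9 -82.2 150.4] down [-0.0063  0.0044 -1.    ] jaw yaw -0.0954 q [ 0.41  0.58 -0.46  1.8   0.32  0.84 -0.3 ] F [0.6 0.8 0.5] w 21.7 t 17.65
```

Into the groove, slowing near the floor.

Emit:
{"op": "jog_arm", "data": {"increments": [{"dp": [0.005,0,0.001],"turn": 0},{"dp": [0.011,0,0.001],"turn": 0},{"dp": [0.016,0,0.001],"turn": 0},{"dp": [0.019,0,0.001],"turn": 0},{"dp": [0.021,0,0.001],"turn": 0},{"dp": [0.0225,0,0.001],"turn": 0},{"dp": [0.0225,0,0.001],"turn": 0}]}}

```text
time_s: 18.35
eef_pos: [564.6, -83.1, 127.8]
tcp_rot: [-2.076, 1.563, 2.541]
force: [-0.7, -0.1, -1.5]
width: 21.3
```

Emit:
{"op": "jog_arm", "data": {"increments": [{"dp": [0.0005,0,0],"turn": 0},{"dp": [0.001,0,0],"turn": 0},{"dp": [0.0015,0,0],"turn": 0},{"dp": [0.0015,0,0],"turn": 0}]}}

```text
time_s: 18.75
eef_pos: [564.6, -83.1, 126.3]
tcp_rot: [-2.076, 1.563, 2.541]
force: [-0.3, -0.0, -0.2]
width: 21.6
```

```bash
python3 -c "
from h import *
tipgoal([35,-67],30)"
```

```text
tip local [ 34.5 -67.3  30. ]
dp mm [-0.   0.5 -0.1] turn 0.004 | tcp [564.6 -83.1 126.3] down [-0.0065  0.0044 -1.    ] jaw yaw -0.0954 q [ 0.4   0.61 -0.44  1.82  0.35  0.8  -0.31] F [-0.3 -0.  -0.2] w 21.6 t 18.75
```

Not yet in contact; half-millimetre steps.

Emit:
{"op": "jog_arm", "data": {"increments": [{"dp": [0.0005,0,0],"turn": 0},{"dp": [0.001,0,0],"turn": 0},{"dp": [0.001,0,0],"turn": 0}]}}

```text
time_s: 19.05
eef_pos: [564.8, -83.1, 125.6]
tcp_rot: [-2.09, 1.563, 2.527]
force: [-0.9, 0.1, 3.8]
width: 21.9
```

```bash
python3 -c "
from h import *
tipgoal([35,55],30)"
```

```text
tip local [ 34.7 -67.2  29.3]
dp mm [  -0.6   40.8 -115.2] turn 0.004 | tcp [564.8 -83.1 125.6] down [-0.0061  0.0043 -1.    ] jaw yaw -0.0954 q [ 0.4   0.61 -0.44  1.82  0.35  0.8  -0.32] F [-0.9  0.1  3.8] w 21.9 t 19.05
```

Emit:
{"op": "jog_arm", "data": {"increments": [{"dp": [0.0005,0.0003,-0.0009],"turn": 0},{"dp": [0.0005,0.001,-0.0028],"turn": 0},{"dp": [0.0005,0.0018,-0.0052],"turn": 0},{"dp": [0.0005,0.0027,-0.0075],"turn": 0},{"dp": [0.0005,0.0035,-0.0099],"turn": 0},{"dp": [0.0005,0.0043,-0.0123],"turn": 0},{"dp": [0.0005,0.0052,-0.0146],"turn": 0},{"dp": [0.0005,0.006,-0.017],"turn": 0},{"dp": [0.0005,0.0068,-0.0193],"turn": 0},{"dp": [0.0005,0.0077,-0.0217],"turn": 0},{"dp": [0.0005,0.0085,-0.024],"turn": 0},{"dp": [0.0005,0.0094,-0.0264],"turn": 0}]}}

```text
time_s: 20.25
eef_pos: [576.3, -59.9, 125.3]
tcp_rot: [-1.657, 1.564, 2.959]
force: [-3.1, -4.5, 6.2]
width: 21.9
```

```bash
python3 -c "
from h import *
tipgoal([35,55],30)"
```

```text
tip local [ 35.5 -41.6  29. ]
dp mm [ -1.2  31.5 -91.3] turn 0.0027 | tcp [576.3 -59.9 125.3] down [-0.0071  0.0013 -1.    ] jaw yaw -0.0967 q [ 0.35  0.63 -0.44  1.79  0.35  0.81 -0.36] F [-3.1 -4.5  6.2] w 21.9 t 20.25
```

Emit:
{"op": "jog_arm", "data": {"increments": [{"dp": [0.0002,0.001,-0.0028],"turn": 0},{"dp": [0.0002,0.0018,-0.0052],"turn": 0},{"dp": [0.0002,0.0026,-0.0076],"turn": 0},{"dp": [0.0002,0.0034,-0.0099],"turn": 0},{"dp": [0.0002,0.0042,-0.0123],"turn": 0},{"dp": [0.0002,0.005,-0.0147],"turn": 0},{"dp": [0.0002,0.0058,-0.017],"turn": 0},{"dp": [0.0002,0.0066,-0.0193],"turn": 0},{"dp": [0.0002,0.0075,-0.0217],"turn": 0},{"dp": [0.0002,0.0083,-0.024],"turn": 0},{"dp": [0.0002,0.0091,-0.0264],"turn": 0},{"dp": [0.0002,0.0099,-0.0288],"turn": 0}]}}

```text
time_s: 21.45
eef_pos: [588.6, -34.4, 125.2]
tcp_rot: [-1.241, 1.562, -2.909]
force: [-1.5, -4.3, 5.3]
width: 21.3
```

```bash
python3 -c "
from h import *
tipgoal([35,55],30)"
```

```text
tip local [ 36.  -13.6  29. ]
dp mm [ -1.4  21.7 -65.1] turn 0.0014 | tcp [588.6 -34.4 125.2] down [-0.0082 -0.0019 -1.    ] jaw yaw -0.098 q [ 0.3   0.64 -0.44  1.77  0.35  0.82 -0.41] F [-1.5 -4.3  5.3] w 21.3 t 21.45
```

Emit:
{"op": "jog_arm", "data": {"increments": [{"dp": [0.0002,0.0009,-0.0028],"turn": 0},{"dp": [0.0002,0.0017,-0.0052],"turn": 0},{"dp": [0.0002,0.0025,-0.0076],"turn": 0},{"dp": [0.0002,0.0033,-0.01],"turn": 0},{"dp": [0.0002,0.0041,-0.0123],"turn": 0},{"dp": [0.0002,0.0049,-0.0147],"turn": 0},{"dp": [0.0002,0.0057,-0.0171],"turn": 0},{"dp": [0.0002,0.0065,-0.0195],"turn": 0},{"dp": [0.0002,0.0073,-0.0218],"turn": 0},{"dp": [0.0002,0.0081,-0.0242],"turn": 0},{"dp": [0.0002,0.0089,-0.0266],"turn": 0},{"dp": [0.0002,0.0096,-0.0289],"turn": 0}]}}

```text
time_s: 22.65
eef_pos: [600.1, -8.8, 124.8]
tcp_rot: [-1.01, 1.559, -2.68]
force: [-2.9, -4.3, 5.4]
width: 21.7
```

```bash
python3 -c "
from h import *
tipgoal([35,55],30)"
```

```text
tip local [35.6 14.1 28.5]
dp mm [ -1.8  12.9 -38.8] turn 0.0001 | tcp [600.1  -8.8 124.8] down [-0.0105 -0.0052 -0.9999] jaw yaw -0.0993 q [ 0.25  0.66 -0.43  1.73  0.36  0.84 -0.45] F [-2.9 -4.3  5.4] w 21.7 t 22.65
```

```bash
python3 -c "
from h import *
T,s=tool();a=ctrl.snapshot('wrist');C=cam('wrist',T);v=a.copy()
g=np.array([[40.5,-75,45],[40.5,60.5,45],[-50,60.5,45],[-50,49.5,45],[29.5,49.5,45],[29.5,-75,45]])
cv2.polylines(v,[np.round(proj(C,place(B,g))).astype(int)],True,(255,0,0),1)
q=proj(C,T[:3,3]+T[:3,:3]@[96.3,0,0])[0];cv2.circle(v,tuple(int(x) for x in q),3,(0,255,255),1)
cv2.imwrite('pics/w6.png',cv2.resize(v[0:400,100:540],None,fx=1.5,fy=1.5,interpolation=cv2.INTER_NEAREST)[...,::-1])"
```

```text
(no output)
```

View pics/w6.png

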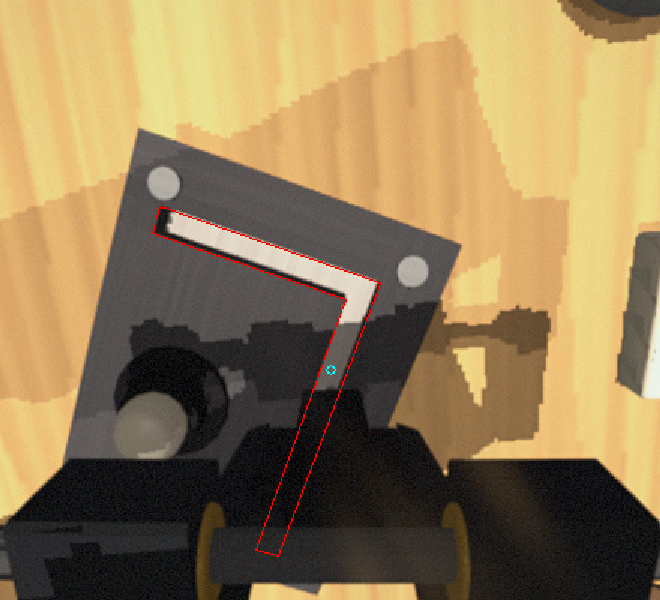

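The handle's lower edge has moved from crop row 378 to 390. The scraper has therefore pivoted about 0.075 rad in the pads, and the tip trails by about 8 mm. I'll grip harder, press lighter and account for the offset.

```bash
sed -i 's/\[96.3,0,0\]/O/g; s/^B=/O=np.array([95.9,0,8.5])\nB=/' h.py; python3 -c "
from h import *
tipgoal([35,55],30)"
```

```text
tip local [38.3  6.8 29. ]
dp mm [ -1.4  12.7 -46.6] turn 0.0006 | tcp [600.3  -8.1 124.9] down [-0.01   -0.0046 -0.9999] jaw yaw -0.0988 q [ 0.25  0.66 -0.43  1.73  0.36  0.84 -0.45] F [-1.6 -3.5  4.7] w 21.8 t 22.7
```

Emit:
{"op": "jog_arm", "data": {"increments": [{"dp": [-0.0003,0.0003,-0.0025],"turn": 0},{"dp": [-0.0003,0.0007,-0.005],"turn": 0},{"dp": [-0.0003,0.001,-0.0076],"turn": 0},{"dp": [-0.0003,0.0014,-0.0101],"turn": 0},{"dp": [-0.0003,0.0022,-0.0125],"turn": 0},{"dp": [-0.0003,0.003,-0.0149],"turn": 0},{"dp": [-0.0003,0.0038,-0.0172],"turn": 0},{"dp": [-0.0003,0.0046,-0.0196],"turn": 0},{"dp": [-0.0003,0.0054,-0.022],"turn": 0},{"dp": [-0.0003,0.0062,-0.0244],"turn": 0},{"dp": [-0.0003,0.007,-0.0267],"turn": 0},{"dp": [-0.0003,0.0078,-0.0291],"turn": 0}], "newtons": 60}}

```text
time_s: 23.9
eef_pos: [611.0, 20.1, 124.9]
tcp_rot: [-1.025, 1.56, -2.694]
force: [-1.1, -3.4, 3.3]
width: 21.6
```

```bash
python3 -c "
from h import *
tipgoal([35,55],30)
T,s=tool();a=ctrl.snapshot('wrist');np.savez('w7.npz',a=a,T=T)
for c in (305,320,335): print(c,a[225:275:2,c].mean(1).astype(int))"
```

```text
tip local [36.2 36.9 29.1]
dp mm [ -1.1   4.8 -17.5] turn 0.0004 | tcp [611.   20.1 124.9] down [-0.0101 -0.0048 -0.9999] jaw yaw -0.099 q [ 0.2   0.67 -0.43  1.7   0.36  0.86 -0.49] F [-1.1 -3.4  3.3] w 21.6 t 23.9
305 [81 88 86 89 91 73 34 27 22 30 40 39 41 39 41 34 41 24 23 26 13 20 26 19
 21]
320 [38 31 59 89 90 88 91 85 86 92 92 92 88 94 87 81 58 30 16 21 22 17 13 24
 24]
335 [29 30 37 36 37 78 87 65 38 35 25 34 40 37 23 34 31 25 20 16 14  6  9  5
 20]
```

Emit:
{"op": "jog_arm", "data": {"increments": [{"dp": [-0.0002,0.0006,-0.0025],"turn": 0},{"dp": [-0.0002,0.0013,-0.0049],"turn": 0},{"dp": [-0.0002,0.002,-0.0073],"turn": 0},{"dp": [-0.0002,0.0027,-0.0097],"turn": 0},{"dp": [-0.0002,0.0034,-0.0122],"turn": 0},{"dp": [-0.0002,0.0041,-0.0147],"turn": 0},{"dp": [-0.0002,0.0046,-0.0168],"turn": 0},{"dp": [-0.0002,0.0048,-0.0177],"turn": 0}]}}

```text
time_s: 24.75
eef_pos: [618.0, 38.3, 125.1]
tcp_rot: [-1.065, 1.561, -2.733]
force: [0.2, -2.1, 2.8]
width: 21.2
```

```bash
python3 -c "
from h import *
T,s=tool();a=ctrl.snapshot('wrist');C=cam('wrist',T);v=a.copy()
tipgoal([35,55],30);tipgoal([-42,55],30)
g=np.array([[40.5,-75,45],[40.5,60.5,45],[-50,60.5,45],[-50,49.5,45],[29.5,49.5,45],[29.5,-75,45]])
cv2.polylines(v,[np.round(proj(C,place(B,g))).astype(int)],True,(255,0,0),1)
q=proj(C,T[:3,3]+T[:3,:3]@O)[0];cv2.circle(v,tuple(int(x) for x in q),3,(0,255,255),1)
cv2.imwrite('pics/w8.png',cv2.resize(v[100:400,100:440],None,fx=2,fy=2,interpolation=cv2.INTER_NEAREST)[...,::-1])"
```

```text
tip local [34.9 56.4 29.3]
dp mm [-0.7 -0.4  1.4] turn 0.0013 | tcp [618.   38.2 125.1] down [-0.0093 -0.0041 -0.9999] jaw yaw -0.0981 q [ 0.17  0.68 -0.43  1.68  0.36  0.87 -0.52] F [-0.3 -1.2  2.8] w 21.7 t 24.8
tip local [34.9 56.4 29.3]
dp mm [ -0.2 -73.1 -24. ] turn 0.0013 | tcp [618.   38.2 125.1] down [-0.0093 -0.0041 -0.9999] jaw yaw -0.0981 q [ 0.17  0.68 -0.43  1.68  0.36  0.87 -0.52] F [-0.3 -1.2  2.8] w 21.7 t 24.8
```

View pics/w8.png

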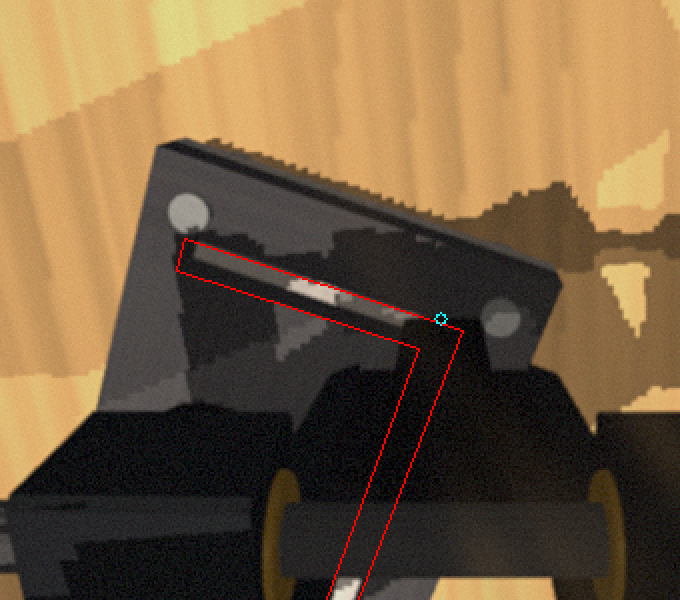

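The handle edge is at row 260, as before. The estimated tip is at the corner, local (34.9, 56.4), with no side force. Now along the short leg.

Emit:
{"op": "jog_arm", "data": {"increments": [{"dp": [0.0002,-0.0012,-0.0002],"turn": 0},{"dp": [0.0002,-0.0034,-0.0008],"turn": 0},{"dp": [0.0002,-0.0057,-0.0015],"turn": 0},{"dp": [0.0002,-0.0081,-0.0022],"turn": 0},{"dp": [0.0002,-0.0104,-0.003],"turn": 0},{"dp": [0.0002,-0.0128,-0.0038],"turn": 0},{"dp": [0.0002,-0.0151,-0.0046],"turn": 0},{"dp": [0.0002,-0.0175,-0.0054],"turn": 0},{"dp": [0.0002,-0.0199,-0.0062],"turn": 0},{"dp": [0.0002,-0.0222,-0.007],"turn": 0},{"dp": [0.0002,-0.0246,-0.0078],"turn": 0},{"dp": [0.0002,-0.027,-0.0087],"turn": 0}]}}

```text
time_s: 26.0
eef_pos: [591.8, 49.7, 125.1]
tcp_rot: [-1.069, 1.561, -2.738]
force: [1.6, -1.1, 3.3]
width: 21.6
```

```bash
python3 -c "
from h import *
tipgoal([-42,55],30)"
```

```text
tip local [ 6.3 55.8 29.3]
dp mm [ -0.4 -45.9 -15.1] turn 0.0014 | tcp [591.8  49.7 125.1] down [-0.0093 -0.004  -0.9999] jaw yaw -0.098 q [ 0.16  0.65 -0.44  1.75  0.36  0.83 -0.55] F [ 1.6 -1.1  3.3] w 21.6 t 26.0
```

Emit:
{"op": "jog_arm", "data": {"increments": [{"dp": [0.0001,-0.0024,-0.0008],"turn": 0},{"dp": [0.0001,-0.0047,-0.0015],"turn": 0},{"dp": [0.0001,-0.0071,-0.0023],"turn": 0},{"dp": [0.0001,-0.0095,-0.0031],"turn": 0},{"dp": [0.0001,-0.0118,-0.0039],"turn": 0},{"dp": [0.0001,-0.0142,-0.0047],"turn": 0},{"dp": [0.0001,-0.0166,-0.0055],"turn": 0},{"dp": [0.0001,-0.019,-0.0062],"turn": 0},{"dp": [0.0001,-0.0213,-0.007],"turn": 0},{"dp": [0.0001,-0.0237,-0.0078],"turn": 0},{"dp": [0.0001,-0.0261,-0.0086],"turn": 0},{"dp": [0.0001,-0.0284,-0.0094],"turn": 0}]}}

```text
time_s: 27.2
eef_pos: [564.1, 62.0, 125.2]
tcp_rot: [-1.082, 1.56, -2.75]
force: [1.6, -0.4, 1.4]
width: 21.4
```

```bash
python3 -c "
from h import *
tipgoal([-42,55],30)"
```

```text
tip local [-24.   55.3  29.3]
dp mm [ -0.6 -17.1  -5.7] turn 0.0014 | tcp [564.1  62.  125.2] down [-0.0096 -0.0039 -0.9999] jaw yaw -0.098 q [ 0.14  0.61 -0.45  1.82  0.36  0.8  -0.58] F [ 1.6 -0.4  1.4] w 21.4 t 27.2
```

Emit:
{"op": "jog_arm", "data": {"increments": [{"dp": [0.0004,-0.0024,-0.0008],"turn": 0},{"dp": [0.0004,-0.0047,-0.0015],"turn": 0},{"dp": [0.0004,-0.0071,-0.0023],"turn": 0},{"dp": [0.0004,-0.0095,-0.0031],"turn": 0},{"dp": [0.0004,-0.0118,-0.0039],"turn": 0},{"dp": [0.0004,-0.0142,-0.0047],"turn": 0},{"dp": [0.0004,-0.0163,-0.0054],"turn": 0},{"dp": [0.0004,-0.0178,-0.006],"turn": 0},{"dp": [0.0004,-0.0183,-0.0062],"turn": 0},{"dp": [0.0004,-0.0183,-0.0062],"turn": 0}]}}

```text
time_s: 28.2
eef_pos: [546.3, 70.1, 124.9]
tcp_rot: [-1.095, 1.56, -2.764]
force: [2.2, -0.9, 5.4]
width: 21.2
```

```bash
python3 -c "
from h import *
tipgoal([-42,55],30)"
```

```text
tip local [-43.6  55.1  29.1]
dp mm [-0.9  1.5  0.6] turn 0.0014 | tcp [546.3  70.1 124.9] down [-0.01   -0.004  -0.9999] jaw yaw -0.098 q [ 0.13  0.59 -0.45  1.87  0.35  0.78 -0.61] F [ 2.2 -0.9  5.4] w 21.2 t 28.2
```

Emit:
{"op": "jog_arm", "data": {"increments": [{"dp": [-0.005,0,0],"turn": 0},{"dp": [-0.015,0,0],"turn": 0},{"dp": [-0.035,0,0],"turn": 0},{"dp": [-0.06,0,0],"turn": 0},{"dp": [-0.08,0,0],"turn": 0},{"dp": [-0.09,0,0],"turn": 0},{"dp": [-0.09,0,0],"turn": 0}]}}

```text
time_s: 28.9
eef_pos: [547.4, 70.7, 216.0]
tcp_rot: [-1.068, 1.561, -2.737]
force: [0.3, -0.2, -0.4]
width: 21.6
```

```bash
cat >> h.py <<'E'
S=np.array([512.8,292.7,-.098]);A=np.array([63,0,6.1])
def standgoal(z):
    T,s=tool(); X=T[:3,3]+T[:3,:3]@A; g=T[:3,3]+np.array([S[0]-X[0],S[1]-X[1],0]); g[2]=z
    return goal(g,S[2])
E
python3 -c "
from h import *
standgoal(212)"
```

```text
dp mm [   3.5  -55.6 -224. ] turn 0.0001 | tcp [547.4  70.7 216. ] down [-0.0085 -0.0037 -1.    ] jaw yaw -0.0979 q [ 0.18  0.46 -0.5   1.8   0.27  0.95 -0.54] F [ 0.3 -0.2 -0.4] w 21.6 t 28.9
```

Emit:
{"op": "jog_arm", "data": {"increments": [{"dp": [0,-0.005,-0.015],"turn": 0},{"dp": [0,-0.014,-0.045],"turn": 0},{"dp": [0.001,-0.025,-0.085],"turn": 0},{"dp": [0.001,-0.038,-0.12],"turn": 0},{"dp": [0.002,-0.048,-0.15],"turn": 0},{"dp": [0.002,-0.054,-0.168],"turn": 0},{"dp": [0.003,-0.0556,-0.174],"turn": 0},{"dp": [0.003,-0.0556,-0.174],"turn": 0},{"dp": [0.003,-0.0556,-0.174],"turn": 0}]}}

```text
time_s: 29.8
eef_pos: [509.1, 248.0, 212.0]
tcp_rot: [-0.985, 1.56, -2.655]
force: [0.0, -1.0, -1.4]
width: 21.6
```

```bash
python3 -c "
from h import *
T,s=tool();a=ctrl.snapshot('wrist');C=cam('wrist',T);v=a.copy()
mt,st=mask('stand','wrist');print(st)
if mt is not None: print(fit([(C,mt)],[box(-35,35,-35,35,0,70)],S))
for q in proj(C,place(S,np.r_[box(-35,35,-35,35,70,70),box(-14,14,-14,14,70,70)])): cv2.circle(v,tuple(int(x) for x in q),2,(255,0,0),1)
q=proj(C,T[:3,3]+T[:3,:3]@O)[0];cv2.circle(v,tuple(int(x) for x in q),3,(0,255,255),1)
cv2.imwrite('pics/w9.png',cv2.resize(v[100:400,160:480],None,fx=2,fy=2,interpolation=cv2.INTER_NEAREST)[...,::-1])
for n in ('top','scene'):
  b=ctrl.snapshot(n);m,sc=mask('scraper',n);Cn=cam(n)
  if m is None: continue
  print(n,sc,int(m.sum()))
standgoal(150)"
```

```text
0.78
(array([ 5.12817872e+02,  2.92578509e+02, -9.68370524e-02]), np.float64(0.02893669513522934))
scene 0.76 247
dp mm [ 62.5   0.  -51. ] turn -0.0012 | tcp [509.4 248.5 212.7] down [-0.0084 -0.0039 -1.    ] jaw yaw -0.0992 q [-0.13  0.5  -0.54  1.77  0.3   0.97 -0.89] F [-0.3 -1.2 -0.8] w 21.6 t 30.1
```

View pics/w9.png

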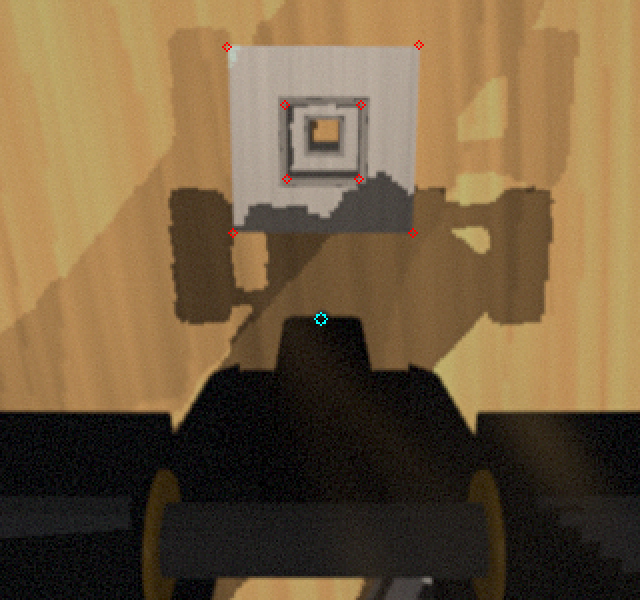

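The stand fit repeats, (512.8, 292.6). The empty pocket is centred at crop (323,140), and the handle edge is still at row 259.

Emit:
{"op": "jog_arm", "data": {"increments": [{"dp": [0,0,-0.012],"turn": 0},{"dp": [0,0,-0.03],"turn": 0},{"dp": [0.005,0,-0.045],"turn": 0},{"dp": [0.015,0,-0.051],"turn": 0},{"dp": [0.025,0,-0.051],"turn": 0},{"dp": [0.035,0,-0.051],"turn": 0},{"dp": [0.035,0,-0.051],"turn": 0}]}}

```text
time_s: 30.8
eef_pos: [513.2, 297.4, 175.3]
tcp_rot: [-0.953, 1.558, -2.623]
force: [-0.3, 0.1, -1.2]
width: 21.5
```

```bash
python3 -c "
from h import *
standgoal(101)"
```

```text
dp mm [74.3  1.5 -2.4] turn -0.0019 | tcp [513.2 297.4 175.3] down [-0.0114 -0.0065 -0.9999] jaw yaw -0.0999 q [-0.23  0.59 -0.51  1.72  0.34  0.93 -0.98] F [-0.3  0.1 -1.2] w 21.5 t 30.8
```

Emit:
{"op": "jog_arm", "data": {"increments": [{"dp": [0.003,0.0007,-0.002],"turn": 0},{"dp": [0.01,0.0008,-0.002],"turn": 0},{"dp": [0.018,0.0009,-0.002],"turn": 0},{"dp": [0.026,0.001,-0.002],"turn": 0},{"dp": [0.032,0.001,-0.002],"turn": 0},{"dp": [0.032,0.001,-0.002],"turn": 0}]}}

```text
time_s: 31.4
eef_pos: [513.5, 298.7, 142.1]
tcp_rot: [-0.95, 1.556, -2.621]
force: [-0.5, -0.3, -1.5]
width: 21.3
```

```bash
python3 -c "
from h import *
standgoal(101)"
```

```text
dp mm [41.1  1.2 -1. ] turn -0.0019 | tcp [513.5 298.7 142.1] down [-0.013  -0.0074 -0.9999] jaw yaw -0.0999 q [-0.25  0.64 -0.49  1.74  0.37  0.88 -1.  ] F [-0.5 -0.3 -1.5] w 21.3 t 31.4
```

Emit:
{"op": "jog_arm", "data": {"increments": [{"dp": [0.003,0.0006,-0.0008],"turn": 0},{"dp": [0.007,0.0007,-0.001],"turn": 0},{"dp": [0.011,0.0007,-0.001],"turn": 0},{"dp": [0.015,0.0008,-0.001],"turn": 0},{"dp": [0.015,0.0008,-0.001],"turn": 0}]}}

```text
time_s: 31.9
eef_pos: [513.9, 299.2, 126.5]
tcp_rot: [-0.946, 1.555, -2.616]
force: [-0.5, -0.3, 0.5]
width: 21.7
```

Emit:
{"op": "jog_arm", "data": {"increments": [{"dp": [0.003,0.0001,0],"turn": 0},{"dp": [0.006,0.0001,0],"turn": 0},{"dp": [0.009,0.0001,0],"turn": 0},{"dp": [0.012,0.0001,0],"turn": 0},{"dp": [0.012,0.0001,0],"turn": 0}]}}

```text
time_s: 32.4
eef_pos: [513.6, 298.9, 114.0]
tcp_rot: [-0.946, 1.554, -2.617]
force: [0.6, 0.1, -0.9]
width: 21.6
```

```bash
python3 -c "
from h import *
standgoal(101)"
```

```text
dp mm [13.   0.9 -0.6] turn -0.0019 | tcp [513.6 298.9 114. ] down [-0.0145 -0.0084 -0.9999] jaw yaw -0.0999 q [-0.26  0.68 -0.48  1.75  0.4   0.83 -1.02] F [ 0.6  0.1 -0.9] w 21.6 t 32.4
```

Free of contact and inside the pocket. Last 13 mm.

Emit:
{"op": "jog_arm", "data": {"increments": [{"dp": [0.003,0.0006,-0.0005],"turn": 0},{"dp": [0.006,0.0008,-0.0005],"turn": 0},{"dp": [0.009,0.0008,-0.0005],"turn": 0},{"dp": [0.011,0.0008,-0.0005],"turn": 0},{"dp": [0.0115,0.0008,-0.0005],"turn": 0},{"dp": [0.0115,0.0008,-0.0005],"turn": 0}]}}

```text
time_s: 33.0
eef_pos: [514.1, 298.7, 102.2]
tcp_rot: [-0.915, 1.553, -2.586]
force: [0.4, -1.0, -1.3]
width: 21.2
```

Emit:
{"op": "jog_arm", "data": {"increments": [{"dp": [0.0005,0,0],"turn": 0},{"dp": [0.001,0,0],"turn": 0},{"dp": [0.0015,0,0],"turn": 0},{"dp": [0.0015,0,0],"turn": 0}]}}

```text
time_s: 33.4
eef_pos: [514.2, 298.7, 101.6]
tcp_rot: [-0.886, 1.553, -2.557]
force: [-2.0, -3.5, 8.3]
width: 21.6
```

On the ledge. Release and retreat.

Emit:
{"op": "jog_arm", "data": {"increments": [{"dp": [-0.0005,0,0],"turn": 0},{"dp": [-0.0005,0,0],"turn": 0},{"dp": [-0.0005,0,0],"turn": 0},{"dp": [-0.0005,0,0],"turn": 0},{"dp": [-0.0005,0,0],"turn": 0},{"dp": [-0.0005,0,0],"turn": 0},{"dp": [-0.01,0,0],"turn": 0},{"dp": [-0.035,0,0],"turn": 0},{"dp": [-0.07,0,0],"turn": 0},{"dp": [-0.11,0,0],"turn": 0},{"dp": [-0.13,0,0],"turn": 0},{"dp": [-0.13,0,0],"turn": 0}], "hand": 70}}

```text
time_s: 34.6
eef_pos: [517.7, 301.4, 235.7]
tcp_rot: [-0.866, 1.56, -2.537]
force: [-0.3, -0.3, -0.3]
width: 62.0
```

Emit:
{"op": "jog_arm", "data": {"increments": [{"dp": [0,0,0.02],"turn": 0},{"dp": [0,0,0.05],"turn": 0},{"dp": [0,0,0.08],"turn": 0},{"dp": [0,0,0.095],"turn": 0},{"dp": [0,0,0.1],"turn": 0},{"dp": [0,0,0.1],"turn": 0}]}}

```text
time_s: 35.2
eef_pos: [507.7, 202.1, 236.3]
tcp_rot: [-0.901, 1.56, -2.572]
force: [-0.1, 0.5, -0.2]
width: 61.6
```

```bash
python3 -c "
from h import *
T,s=tool();print(s['eef_pos'],s['force'],s['width'],s['time_s']);a=ctrl.snapshot('wrist');C=cam('wrist',T)
ms,ss=mask('scraper','wrist');mt,st=mask('stand','wrist');print(ss,st)
if ms is not None and mt is not None: print(fit([(C,np.maximum(ms,mt))],STAND,S));print(fit([(C,ms)],[box(-11,11,-11,11,70,130)],S))
v=a.copy()
for q in proj(C,place(S,np.r_[box(-35,35,-35,35,70,70),box(-11,11,-11,11,130,130)])): cv2.circle(v,tuple(int(x) for x in q),2,(255,0,0),1)
t=ctrl.snapshot('top');b=ctrl.snapshot('scene')
for n in('top','scene'):
  Cn=cam(n)
  m,sc=mask('panel',n); print(n,'panel',sc, None if m is None else fit([(Cn,m)],[box(-4,4,-60,60,53,118)],(467.6,-299,-.15)))
  m,sc=mask('scraper',n); print(n,'scraper',sc, None if m is None else fit([(Cn,m)],[box(-11,11,-11,11,70,130)],S))
  R,tt=Cn[2],Cn[3]
  for th in('spot_head','driver_box','lens'):
    d=ctrl.spot_in(th,n)
    if d: print(n,th,np.round(R.T@(np.array(d[0]['position'])-tt),0))
r=lambda im:cv2.resize(im,(400,300))
cv2.imwrite('pics/end.png',np.vstack([np.hstack([r(v[60:300,160:480]),r(t[160:400,120:520][:, :])]),np.hstack([r(b[80:230,180:380]),r(b[220:370,400:600])])])[...,::-1])"
```

```text
[507.69251954 202.07534773 236.25678956] [-0.07876076  0.52778603 -0.21484997] 61.595977559795074 35.2
0.91 0.81
(array([ 5.12551530e+02,  2.92871491e+02, -1.08793693e-01]), np.float64(0.025490886193593854))
(array([ 5.13303999e+02,  2.93387292e+02, -9.40183117e-02]), np.float64(0.050046521716794024))
top panel 0.96 (array([ 4.67155876e+02, -2.98567906e+02, -1.38956851e-01]), np.float64(0.16102847520563035))
top scraper 0 None
top spot_head [723. 151.  85.]
top driver_box [762.  -6.  32.]
top lens [ 740. -196.    9.]
scene panel 0.95 (array([ 4.71027299e+02, -2.94803248e+02, -1.81086187e-01]), np.float64(0.08892114457435862))
scene scraper 0.84 (array([ 5.15687948e+02,  2.94514007e+02, -1.00446821e-02]), np.float64(0.06848600607542843))
scene spot_head [753. 159.  82.]
scene driver_box [768.  -0.  27.]
scene lens [ 755. -179.    7.]
```

View pics/end.png

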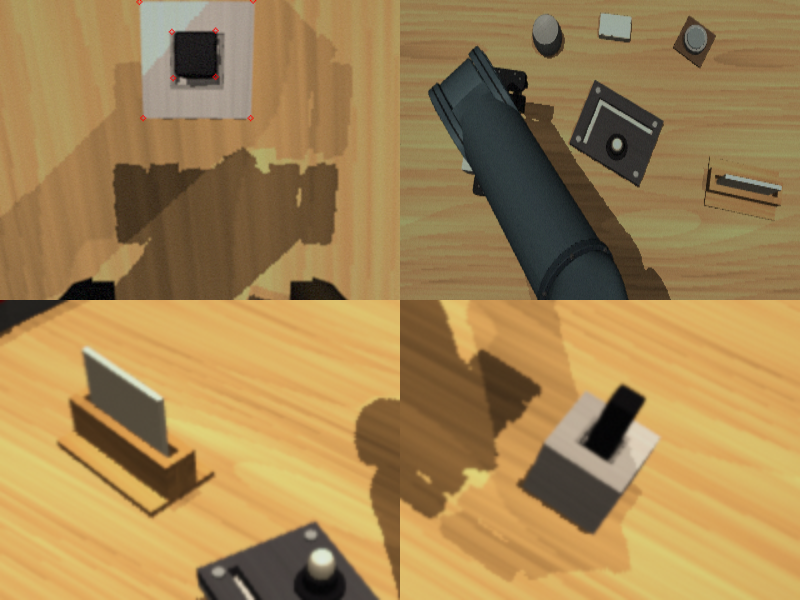

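```bash
python3 -c "
from h import *
M=np.load('M.npy',allow_pickle=True).item();m0=M['scene','scraper']>.5
ctrl.snapshot('scene');m,_=mask('scraper','scene');m=m>.5
for k in(m0,m): print(int(k.sum()),np.argwhere(k).mean(0).round(1),np.argwhere(k).min(0),np.argwhere(k).max(0))
d=abs(np.argwhere(m0).mean(0)-np.argwhere(m).mean(0)).max();print(d)
if d<3: print(ctrl.sign_off())"
```

```text
539 [279.8 506.2] [263 492] [298 520]
6280 [239.9 332.2] [191 278] [292 387]
173.99333514529144
```

The network returned the lamp base this time, so I'll pick the detection near the stand.

```bash
python3 -c "
from h import *
M=np.load('M.npy',allow_pickle=True).item();m0=M['scene','scraper']>.5
ctrl.snapshot('scene');L=[d['mask'] for d in ctrl.silhouettes('scraper','scene')]
k=max(L,key=lambda m:(m&m0).sum()/(m|m0).sum());iou=(k&m0).sum()/(k|m0).sum()
print(iou,np.argwhere(k).mean(0).round(1),np.argwhere(k).min(0),np.argwhere(k).max(0))
if iou>.75: print(ctrl.sign_off())"
```

```text
0.9159212880143113 [280.2 506.7] [263 493] [299 521]
the job is handed in; nothing more can be done
None
```

I handed the job in at about 36 s of the 72 s allowed. No verdict came back, so whether it passed is unknown.

- **Panel:** I lifted it straight out of the groove and stood it in the rack slot. The last camera views show it upright between the slot walls.
- **Groove pass:** I ran the scraper tip along the bottom from the start point, round the corner to the end point in one pass. I commanded about 2.5 cm/s, and the upward force stayed between about 1.4 and 6 N throughout, so the tip stayed on the floor.
- **Scraper:** I set it back in its stand and pressed it to the ledge, with about 8 N of contact. After release the wrist camera showed it upright and centred in the pocket. In the scene camera, 92% of its outline overlaps where it started.
- **Other things:** The spot head, driver box and lens still measure within about 5 mm of where they were, which is the detectors' accuracy.

**What went wrong or disagreed:**
- **Pivot in the grip:** Drag turned the scraper about 4° in the gripper along the long leg, so the tip trailed by about 8 mm. I gripped harder, pressed lighter and corrected for it. From there on, the tip's position is estimated from the handle, because the tip itself was hidden from the camera.
- **Misread detection:** One detection of the scraper at the end picked the lamp base instead, so I repeated it.
- **Panel fits:** The two cameras' final fits of the panel differ by about 4 mm, within the room the slot allows.

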